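# Prop the block chest, take out the green block and clamp it in the holder

## Task

Prop the sprung flap of the block chest well open by standing the marble weight on the chest's black rubber mat, under the flap's overlapping right edge and close to the hinge. Then take the green lino block out of the chest, lay it flat, lino side up, right down in the pocket of the block holder, and swing the holder's red-knobbed lever fully shut over its end. Leave the flap propped, the grey block in the chest, and the other things on the table undisturbed.

Things in the scene. Friction and masses are not known exactly. Their poses are not given: they have to be found in the camera images.
- bin: Grey steel block chest, fixed, 220 (x) x 420 (y) x 130 mm high; origin at the centre of its underside, z up; its front, with two drawer fronts, faces -x. The top has a well left of centre (see well), covered by the flap, and a flat matted deck on the right (see mat).
- well (a point): Centre of the felt floor of the chest's well, 88 mm above the table, 42 mm below the chest's top; axes as the bin's. The well is 155 (x) x 240 mm (y) with upright walls; two lino blocks lie in it side by side.
- mat (a point): Centre of the black rubber mat on the deck at the right of the chest, on its surface, 130 mm above the table; axes as the bin's. The mat is 210 (x) x 155 mm (y), flat; nothing stands on it. The hinge line of the flap lies 65 mm behind this point (+x).
- hinge (a point): Point on the flap's hinge line, 130 mm above the table (level with the mat), at the middle of the flap's width; the line runs along the bin's y. The metal top goes on flat 45 mm behind it.
- flap (a joint): Angle of the chest's sprung dust flap, rad: 0 closed, flat on the chest; grows as its front edge rises; 1.57 upright; stops at 1.75. Springs and weight always shut it: 1 N to lift at the front edge, about 2.5 N on a prop 50 mm from the hinge. A prop h tall on the mat, its rear face d in front of the hinge line, holds it at atan(h/d).
- flap_lip (a point): Middle of the flap's front edge, underside; moves with the flap. The flap is a flat 3 mm aluminium plate 225 mm long (hinge to front edge) and 290 mm wide, 145 mm either side of this point, its underside level with the hinge line. Closed, its front edge overhangs the chest's front by 50 mm, open beneath, and its right edge overlaps the deck by 40 mm.
- weight: White marble pressing weight, a plain bar 45 (x) x 140 (y) x 50 mm high, about 0.8 kg; origin at the centre of its underside, long axis y. Starts lying on a fixed 18 mm stack of blotters at the right of the table. With its left 30 mm under the flap's right edge, the rest stands clear beside the flap and can be held from above.
- green_block: Lino block to be clamped: brown wood mount 130 (x) x 52 (y) x 24 mm with a green lino 90 x 48 x 4 mm on top (28 mm in all), leaving 20 mm of bare wood at each end; 0.12 kg; origin at the centre of its underside, x along its length, z up through the lino. Starts flat on the well's floor, length roughly along the bin's x.
- grey_block: The same block with a light grey lino; it lies beside the green one in the well (either may be the left one) and stays there.
- holder: Block holder, fixed: dark steel base plate 250 (x from -90 to +160) x 130 x 12 mm, origin on the table under the centre of its pocket, x along the pocket. Aluminium fences 14 mm high round the pocket, interrupted for 82 mm along the middle of both long sides so that fingers have room; a pivot post at x = +55, y = -50 mm carries the lever.
- pocket (a point): Centre of the pocket's floor, 12 mm above the table, axes as the holder's. The pocket is 134 (x) x 56 mm (y), for the 130 x 52 mm block: 2 mm play on each side. The block is symmetrical and may go in either way round.
- lever (a joint): Angle of the steel hold-down lever about its upright pivot, rad: 0 shut, against its stop, lying across the +x end of the pocket along the holder's +y, its underside 2 mm above the bare wood of a seated block; grows to 1.57 as it swings open (clockwise from above) until it points along the holder's +x. Starts open; stays where it is left (about 0.5 N at the knob).
- lever_knob (a point): Centre of the top of the lever's upright red knob: a cylinder 22 mm across and 30 mm tall on a 6 mm neck above the 8 mm thick arm, top 82 mm above the table, 98 mm from the pivot axis; being round, it can turn between fingers. Moves with the lever.
- oil_bottle: White squeeze bottle with brass spout, 52 mm across, 220 mm tall, origin under its centre. Bystander.
- tin_red: Red ink tin, 74 mm across, 55 mm tall. Bystander.
- tin_yellow: Yellow ink tin, 74 mm across, 45 mm tall. Bystander.
- baren: Round rubbing pad 100 mm across with a grip, 32 mm tall. Bystander.
- knife: Ink knife (spatula) about 200 mm long. Bystander.
Mind the look-alikes: they are no part of the job. There is more than one size of the weight; the job needs the largest.

How it is judged (in metres and radians):
On the way, in this order (a step that is already met when the one before it is completed fails the run):
1. the flap stands propped at least 57 degrees open by the marble weight, which stands flat on the chest's mat, and the robot lets go of both (value of joint flap above 1 rad and z of weight in the frame of bin between 0.124 and 0.136 m and angle between weight's own z axis and vertical below 0.15 rad and contact force between each of the fingers, the arm and weight below 0.1 N and contact force between each of the fingers, the arm and bin below 0.1 N), for 0.3 s.
2. the green block is down in the holder's pocket, lino up, released, the flap still propped (value of joint flap above 1 rad and z of weight in the frame of bin between 0.124 and 0.136 m and angle between weight's own z axis and vertical below 0.15 rad and x of green_block in the frame of pocket between -0.005 and 0.005 m and y of green_block in the frame of pocket between -0.005 and 0.005 m and z of green_block in the frame of pocket between -0.003 and 0.003 m and angle between green_block's own z axis and vertical below 0.06 rad and angle between the x axis of green_block and the x axis of holder, either way round below 0.08 rad and contact force between the fingers and green_block below 0.1 N), for 0.2 s.
At the end, for the whole second after the job is handed in: Flap propped over 1.0 rad, weight flat on the mat (6 mm, 0.15 rad); green block in the pocket, lino up, within 5 mm of its centre, 3 mm of its floor, 0.08 rad in line; lever within 0.12 rad of shut; grey block on the well floor (8 mm); all at rest (value of joint flap above 1 rad and z of weight in the frame of bin between 0.124 and 0.136 m and angle between weight's own z axis and vertical below 0.15 rad and x of green_block in the frame of pocket between -0.005 and 0.005 m and y of green_block in the frame of pocket between -0.005 and 0.005 m and z of green_block in the frame of pocket between -0.003 and 0.003 m and angle between green_block's own z axis and vertical below 0.06 rad and angle between the x axis of green_block and the x axis of holder, either way round below 0.08 rad and value of joint lever below 0.12 rad and linear speed of each of green_block, weight below 0.02 m/s and z of grey_block in the frame of bin between 0.08 and 0.096 m); the robot touches nothing.
It fails at once if the grey block is moved more than 30 mm (distance of grey_block from where it was at the start of the episode above 0.03 m).
It fails at once if a bystander (bottle, tin, baren or ink knife) is moved more than 30 mm (distance of any of oil_bottle, tin_red, tin_yellow, baren, knife from where it was at the start of the episode above 0.03 m).
It also fails if it takes over 72 s, if anything falls off the work surface, if the arm or the gripper's body presses on something with over 40 N, if the wrist force passes 120 N, or if a joint passes its speed limit or range.

## Robot

A 6-joint arm with a two-finger parallel gripper is mounted at the origin on the work surface. World frame = base frame: x ahead of the robot, y to its left, z up, the work surface at z = 0. Lengths are in m, angles in degrees, forces in N, time in s.
With the tool pointing down it reaches from about 0.4 to 0.825 m from the base axis. Payload 7 kg.
Tool frame: the origin (TCP) lies on the centre line of the jaws, within the pads' length; the fingertips stand 11 mm ahead of it and the grasp point (between the pads) lies 8 mm behind it; z points along the fingers, y is the line along which they close (so a half turn about z gives the same grasp; the last joint's range is limited). The gripper opens to 88 mm and grips with 3 to 60 N. Pads are 19 mm wide; open, the fingers measure 130 mm over their backs; the gripper's body (78 mm by 193 mm) begins 47 mm behind the grasp point.
Start: joints at [91.392, 20.546, 0.682, 0, -70.136, -16.507], TCP at [0.176, 0.652, 0.238] pointing down, gripper open.
Joint ranges: [-176.03, 176.03], [-82.01, 121.73], [-58.28, 71.71], [-173.87, 95.51], [-174.79, -0.11], [-173.66, 173.66]. Speed limits (degrees/s): [136.94, 136.94, 172.46, 180, 180, 180].

## Interface

Orientations are given as [roll, pitch, yaw] about the fixed x, y, z axes, in that order (R = Rz(yaw) Ry(pitch) Rx(roll)).
In Python, from plant import r, capture, camera_model, job gives the robot as it stands.
- The arm moves only by the tool drive_tool, never from a script. Its argument "increments" is a list that holds one entry, the list of rows, each a list of 5 numbers: the gripper's target within -1 to 1 (fully open at 1, half-way at 0, shut at -1), then the shift along the tool's x, y, z scaled (see below), then the turn about the tool's z scaled (see below). In form: [[[gripper, tx, ty, tz, roll], ...]]. A call has 1 to 5 rows; each row is the pose to reach, as a shift and turn from the pose commanded when the call began, along the tool's axes at that moment, turning the shorter way round; what a row does not reach only later rows make up. The controller multiplies each number of a shift by 120 mm and each number of a turn by 360 degrees. A row lasts 1/8 s, in which the tool goes at most 62.5 mm and 10.7 degrees, less where a joint would pass 70% of its speed; a pose out of reach is approached as far as the arm can. A call with a number of a shift or a turn outside -1 to 1 is refused whole. A call with a gripper value outside its range is refused whole. The fingers move at their own pace and stop on an object; "squeeze" is the grip in N (left out, the last holds). Time passes only in rows, so rows that repeat a pose let the fingers close. It gives the time, the measured TCP pose, the force, the opening and the grip force at its end, in the units of the state.
- r.get_state(): the state, without advancing time (a new reading comes with each control period).
- capture(name): name is "side" or "top"; returns the picture (420x560x3 uint8, red, green, blue); there is no depth.
- camera_model(name): a dict with "camera_matrix" (3x3 intrinsics, pixels), "k1" (the pictures are not rectified: a ray, as slopes to the right and down, at radius r is drawn at 1 + k1 r^2 times it, then the intrinsics apply), "rvec" (rotation vector, rad) and "tvec" (3), from world to camera coordinates, as OpenCV has them. Camera axes: x right, y down, z forward; pixel columns grow to the right and rows downward; lengths in m; the calibration is good to about 2 mm. A picture is of the moment at which its call begins. camera_model takes no time and is no camera call.
- job.close_job(): hands the job in; it is judged then, once.
The state is a dict: "time_s": time; "joints": joint angles; "qd": joint speeds; "joint_torque": joint torques, N m; "tcp_pos": TCP position; "eef_rot": TCP orientation; "contact_force": force on the tool from outside, world axes, zero at the start; "moment": the same for the moment, N m; "gripper_width": finger opening in m; "gripper_force": force on a finger pad.
Only numpy, scipy, OpenCV 4.12 (cv2) and the standard library are available. Lean on these libraries where they do the work, as an engineer would, in place of code of your own. Each camera call takes 0.05 s, during which the arm holds its last target. There are 200 camera calls.

## Working session

There is one attempt and no reset: what is moved stays moved. The work goes in short steps, Python scripts to look and compute and a tool call to move; the robot and the scene stay as the last step left them, time stands still between calls to the robot, and variables do not carry over. Pictures are saved under pics/ and viewed, at most 10 in all, crops included, and the job is handed in when it is done.

Besides the shell and the picture viewer there is one more tool, called after "Request:" in YAML: its name, and indented under it one key for each argument. drive_tool: Moves the arm, as the interface text tells. Its arguments: {"type":"object","properties":{"increments":{"type":"array"},"squeeze":{"type":"number"}},"required":["increments"]}

```bash
mkdir -p pics; ls
python3 - <<'E'
from plant import r,capture,camera_model,job
import cv2,numpy as np
for n in("side","top"):
    im=capture(n); cv2.imwrite(f"pics/{n}0.png",im[:,:,::-1]); m=camera_model(n); print(n,m)
    R=cv2.Rodrigues(np.array(m["rvec"],float))[0]; print(-R.T@np.array(m["tvec"],float).ravel())
print(r.get_state())
E
```

```text
pics
side {'camera_matrix': array([[394.91106641,   0.        , 271.25417996],
       [  0.        , 394.91106641, 209.62353438],
       [  0.        ,   0.        ,   1.        ]]), 'k1': -0.026675255470783085, 'rvec': array([ 2.25344555, -0.68698733,  0.26779277]), 'tvec': array([-0.35528508,  0.30017659,  1.09122194])}
[-0.00678622 -0.68496635  0.96843887]
top {'camera_matrix': array([[430.07821863,   0.        , 282.98430463],
       [  0.        , 430.07821863, 198.10590039],
       [  0.        ,   0.        ,   1.        ]]), 'k1': 0.020147753141043355, 'rvec': array([ 2.12228327, -2.09754222,  0.22197581]), 'tvec': array([0.03167987, 0.48702854, 1.42685225])}
[0.17763661 0.03419155 1.49712522]
{'time_s': 0.1, 'joints': array([ 9.13901165e+01,  2.05880344e+01,  6.39275069e-01, -1.73630251e-02,
       -7.01346452e+01, -1.65071767e+01]), 'qd': array([-0.07627925, -0.0147368 ,  0.20039308,  0.125845  , -0.03907391,
        0.07155762]), 'joint_torque': array([-2.60606379e-03, -5.84161770e+01,  2.93751740e+01,  7.01544106e+00,
        1.01287241e-02, -5.61760328e-05]), 'tcp_pos': array([0.17594827, 0.65123946, 0.2367115 ]), 'eef_rot': array([ 1.79915395e+02, -8.04990224e-03, -1.51229663e+01]), 'contact_force': array([0.13333187, 0.12053667, 0.00931253]), 'moment': array([ 0.01738672, -0.01013782,  0.01213806]), 'gripper_force': 0.0, 'gripper_width': 0.08750278071511784}
```

View pics/side0.png

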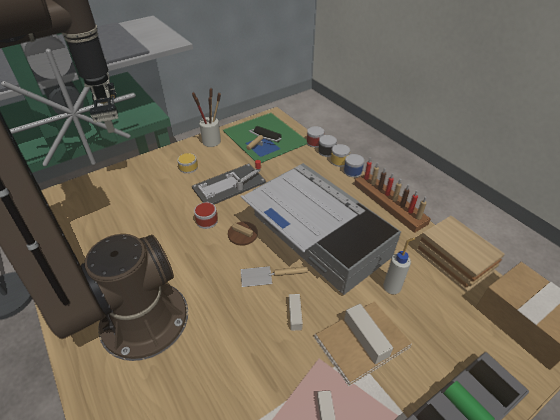

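View pics/top0.png

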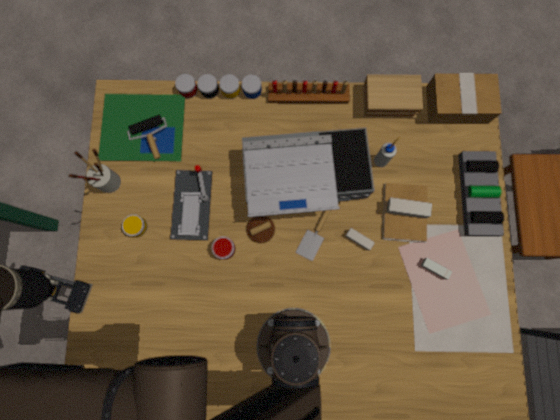

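The top view looks down (up = +x, left = +y). The chest is at about (305,173), the big weight on the blotters at (410,207), the bottle at (388,152), the holder at (190,205) with its red knob at (198,168), and the smaller look-alike weights at (360,240) and (435,268). I'll enlarge for edges.

```bash
cat > h.py <<'E'
import cv2,numpy as np
from plant import r,capture,camera_model,job
def ray(n,uv):
    m=camera_model(n);K=m["camera_matrix"];k=m["k1"]
    uv=np.atleast_2d(np.array(uv,float))
    s=cv2.undistortPoints(uv[:,None],K,np.array([k,0,0,0.]))[:,0]
    R=cv2.Rodrigues(np.array(m["rvec"],float))[0];t=np.array(m["tvec"],float).ravel()
    return -R.T@t,np.c_[s,np.ones(len(s))]@R
def pt(n,uv,z):
    c,d=ray(n,uv); return c+d*((z-c[2])/d[:,2])[:,None]
def two(a,b):  # side px, top px -> point, gap
    c1,d1=ray("side",a);c2,d2=ray("top",b);d1=d1[0];d2=d2[0]
    A=np.c_[d1,-d2];s=np.linalg.lstsq(A,c2-c1,rcond=None)[0]
    p,q=c1+s[0]*d1,c2+s[1]*d2
    return (p+q)/2,np.linalg.norm(p-q)
def proj(n,P):
    m=camera_model(n)
    return cv2.projectPoints(np.atleast_2d(np.array(P,float)),np.array(m["rvec"],float),np.array(m["tvec"],float),m["camera_matrix"],np.array([m["k1"],0,0,0.]))[0][:,0]
E
python3 - <<'E'
import cv2
t=cv2.imread("pics/top0.png");s=cv2.imread("pics/side0.png")
cv2.imwrite("pics/topc.png",cv2.resize(t[125:247,170:437],None,fx=2.99,fy=2.99,interpolation=cv2.INTER_CUBIC))
a=cv2.resize(s[155:355,185:415],None,fx=3,fy=3,interpolation=cv2.INTER_CUBIC)
cv2.imwrite("pics/sidec.png",a)
E
```

```text
(no output)
```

View pics/topc.png

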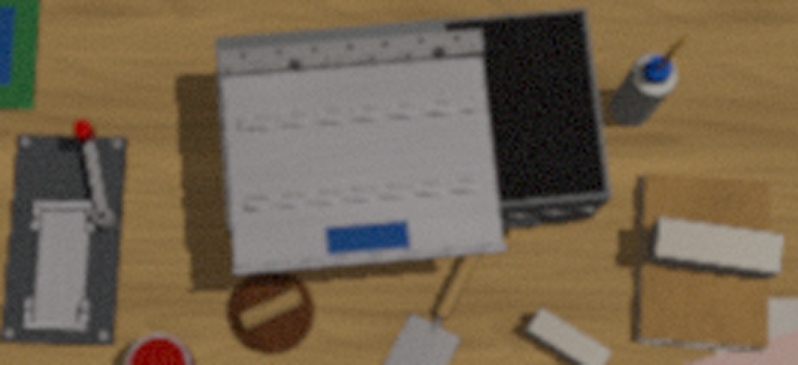

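View pics/sidec.png

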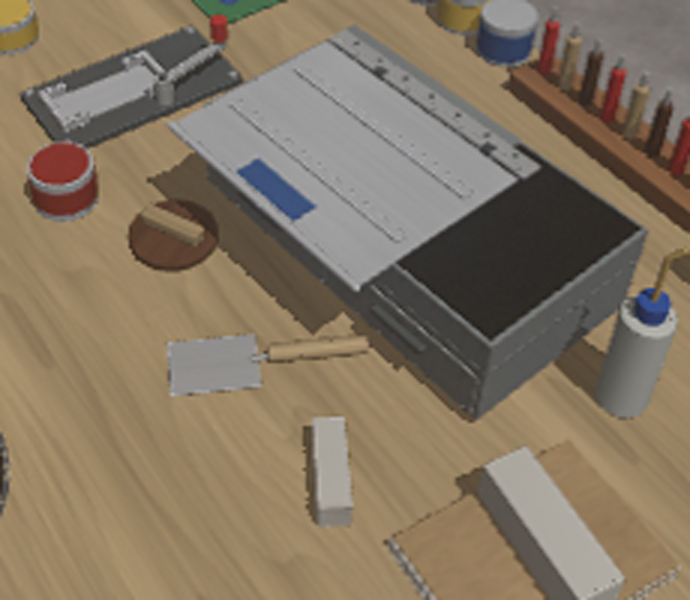

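The crops show the mat's corners (top crop) near (584,12) and (607,198), the flap's front corners at (235,274) and (505,250), the weight's top face spanning (655,218) to (780,272), and the holder plate and pocket at the left, with the knob at (83,130). Next come masks and rays.

```bash
cat > m.py <<'E'
from h import *
np.set_printoptions(precision=4,suppress=True)
im=cv2.imread("pics/top0.png").astype(int); F=4
B=cv2.resize(im.astype(np.uint8),None,fx=F,fy=F,interpolation=cv2.INTER_CUBIC).astype(int)
def poly(mask,box):
    x0,y0,x1,y1=[int(v*F) for v in box]; m=np.zeros(mask.shape,np.uint8); m[y0:y1,x0:x1]=mask[y0:y1,x0:x1]*255
    m=cv2.morphologyEx(cv2.morphologyEx(m,cv2.MORPH_OPEN,np.ones((5,5))),cv2.MORPH_CLOSE,np.ones((9,9)))
    c=max(cv2.findContours(m,0,2)[0],key=cv2.contourArea)[:,0]
    return (c+.5)/F-.5
def rect(name,mask,box,z):
    p=pt("top",poly(mask,box),z)[:,:2].astype(np.float32)
    (c,wh,a)=cv2.minAreaRect(p*1000); b=cv2.boxPoints((c,wh,a)); e=b[1]-b[0]; f=b[2]-b[1]
    print(name,"c",np.array(c),"wh",np.array(wh),"edges",np.hypot(*e),np.degrees(np.arctan2(e[1],e[0])),np.hypot(*f)); print(b)
V=B.max(2); S=V-B.min(2)
rect("weight",(V>165)&(S<45),(383,190,437,222),.068)
rect("blot",(S>40)&(V>90),(383,180,430,245),.018)
rect("mat",V<62,(325,122,378,200),.130)
rect("flap",(V>120)&(S<30),(240,138,343,220),.133)
rect("plate",(S<25)&(V<125),(168,165,216,245),.012)
rect("pocket+f",(S<25)&(V>135),(172,190,205,240),.026)
R=(B[:,:,2]-B[:,:,1]>70)
rect("knob",R,(190,160,206,175),.082)
E
python3 m.py
```

```text
weight c [ 445.5477 -439.188 ] wh [5.1371 7.9069] edges 7.906892 -89.3056 5.137157
[[ 442.9314 -435.2659]
 [ 443.0273 -443.1722]
 [ 448.164  -443.11  ]
 [ 448.0682 -435.2037]]
blot c [ 384.2032 -389.2665] wh [158.2648 111.3965] edges 111.39653 -4.868108 158.26476
[[ 321.9905 -463.3867]
 [ 432.9852 -472.8401]
 [ 446.4159 -315.1462]
 [ 335.4212 -305.6929]]
mat c [ 587.5112 -178.0334] wh [237.8224 135.0873] edges 135.0873 -84.39837 237.82243
[[ 462.5749 -122.4194]
 [ 475.7609 -256.8616]
 [ 712.4476 -233.6474]
 [ 699.2616  -99.2052]]
flap c [533.1605  12.3792] wh [222.3517 293.4563] edges 293.45627 -84.61663 222.35162
[[ 408.7091  148.0298]
 [ 436.2409 -144.1321]
 [ 657.6118 -123.2713]
 [ 630.08    168.8906]]
plate c [469.4856 360.3536] wh [129.4487 248.1568] edges 248.15685 -1.1994117 129.44872
[[344.0796 298.2407]
 [592.1821 293.0462]
 [594.8917 422.4666]
 [346.7892 427.661 ]]
pocket+f c [429.7999 358.3671] wh [ 48.5925 132.4648] edges 132.46481 -1.378894 48.592503
[[363.002  335.6717]
 [495.4285 332.4841]
 [496.5978 381.0625]
 [364.1713 384.2502]]
knob c [582.6999 330.9794] wh [22.7755 18.8874] edges 18.88738 -61.69474 22.775515
[[568.1958 333.8942]
 [577.1516 317.2651]
 [597.204  328.0645]
 [588.2482 344.6936]]
```

Flap (222×293 mm) and plate (248×129 mm) match their given sizes; the knob is 96.6 mm from the computed pivot. The weight and mat masks need other thresholds.

```bash
cat > m2.py <<'E'
exec(open("m.py").read().split('rect("weight"')[0])
g=lambda u,v:(V[int(v*F),int(u*F)],S[int(v*F),int(u*F)])
print("wt",g(411,206),"wt side",g(384,206),"mat",g(350,160),"mat2",g(340,185),"chest side",g(371,190),g(355,197),"bl",g(400,225))
for t in (105,125,140): rect("weight%d"%t,(V>t)&(S<38),(386,190,434,224),.068)
for t in (30,38,45): rect("mat%d"%t,V<t,(325,122,378,200),.130)
E
python3 m2.py
```

```text
wt (np.int64(163), np.int64(19)) wt side (np.int64(70), np.int64(27)) mat (np.int64(29), np.int64(3)) mat2 (np.int64(16), np.int64(2)) chest side (np.int64(82), np.int64(2)) (np.int64(67), np.int64(1)) bl (np.int64(134), np.int64(74))
weight105 c [ 459.1099 -392.063 ] wh [141.744   47.5393] edges 47.53931 -8.071563 141.74397
[[ 425.6245 -458.8954]
 [ 472.6929 -465.5704]
 [ 492.5952 -325.2307]
 [ 445.5268 -318.5557]]
weight125 c [ 459.7724 -392.9804] wh [140.226   45.9932] edges 45.99315 -7.8071594 140.2259
[[ 427.4649 -459.3196]
 [ 473.0317 -465.5673]
 [ 492.0799 -326.6412]
 [ 446.5131 -320.3935]]
weight140 c [ 460.0695 -393.8624] wh [138.5585  44.8672] edges 44.867226 -7.808799 138.55847
[[ 428.4312 -459.4512]
 [ 472.8823 -465.5472]
 [ 491.7079 -328.2736]
 [ 447.2568 -322.1776]]
mat30 c [ 602.3228 -185.1465] wh [203.4205 109.9716] edges 109.971634 -84.490814 203.42056
[[ 495.8034 -140.1794]
 [ 506.3612 -249.643 ]
 [ 708.8422 -230.1136]
 [ 698.2843 -120.65  ]]
mat38 c [ 603.2146 -184.5932] wh [206.425  118.2909] edges 118.290886 -82.77114 206.42503
[[ 493.38   -138.9054]
 [ 508.2649 -256.256 ]
 [ 713.0492 -230.281 ]
 [ 698.1643 -112.9304]]
mat45 c [ 601.7252 -176.6912] wh [206.975  133.2583] edges 133.25833 -83.890144 206.975
[[ 491.7338 -121.4553]
 [ 505.9172 -253.9566]
 [ 711.7165 -231.9272]
 [ 697.5331  -99.4258]]
```

```bash
cat > plan.py <<'E'
import json,math,os,numpy as np
ST="cmd.json"
def load(): return json.load(open(ST)) if os.path.exists(ST) else [176,652,238,-15.115]
O=np.array([660.2,-123.0]);BY=5.4
def binw(X,Y,o=O,yaw=BY):
    c,s=math.cos(math.radians(yaw)),math.sin(math.radians(yaw)); return [o[0]+c*X-s*Y,o[1]+s*X+c*Y]
def plan(wps,g,v=60,save=True,maxrows=5):
    """wps: [x,y,z,yaw] mm/deg world (commanded). prints calls: row x n"""
    p=load()
    for w in wps:
        while True:
            d=np.array(w[:3],float)-p[:3]; dy=(w[3]-p[3]+180)%360-180
            c,s=math.cos(math.radians(p[3])),math.sin(math.radians(p[3]))
            t=np.array([c*d[0]+s*d[1],s*d[0]-c*d[1],-d[2]]); L=np.linalg.norm(t)
            f=min(1,119/max(abs(t).max(),1e-9),maxrows*v/max(L,1e-9),maxrows*10.5/max(abs(dy),1e-9))
            n=max(1,math.ceil(max(L*f/v,abs(dy)*f/10.5)-1e-6))
            row=[round(float(x),3) for x in t*f/120]+[round(-dy*f/360,4)]
            T=np.array(row[:3])*120
            p=[p[0]+c*T[0]+s*T[1],p[1]+s*T[0]-c*T[1],p[2]-T[2],p[3]-row[3]*360]
            print(g,row,"x",n,"->",np.round(p,1))
            if f==1: break
    if save: json.dump(p,open(ST,"w"))
E
python3 - <<'E'
from plan import *
from h import two
p,g=two((402.7,256.7),(389.7,147.7));print("bottle cap",p,g)
q=(457.4,-410.8)
plan([[440,330,238,-30],[500,20,238,-80],[q[0],q[1],180,-97.8],[q[0],q[1],110,-97.8]],1)
plan([[q[0],q[1],40,-97.8]],1,v=30)
E
```

```text
bottle cap [ 0.64236471 -0.31357567  0.14033446] 0.0006514662595072428
1 [0.992, 0.708, -0.0, np.float64(0.0145)] x 3 -> [268.8 538.9 238.  -20.3]
1 [0.992, 0.58, -0.0, np.float64(0.0137)] x 3 -> [356.2 432.3 238.  -25.3]
1 [0.992, 0.471, -0.0, np.float64(0.0131)] x 3 -> [439.7 330.4 238.  -30. ]
1 [0.004, 0.002, -0.0, np.float64(0.0)] x 1 -> [440.  329.9 238.  -30. ]
1 [0.86, 0.992, -0.0, np.float64(0.0693)] x 3 -> [469.9 175.3 238.  -54.9]
1 [0.992, 0.444, -0.0, np.float64(0.0574)] x 3 -> [494.7  47.2 238.  -75.6]
1 [0.231, 0.014, -0.0, np.float64(0.0122)] x 1 -> [500.   19.9 238.  -80. ]
1 [0.992, 0.278, 0.138, np.float64(0.0141)] x 3 -> [ 487.8 -103.1  221.4  -85.1]
1 [0.992, 0.185, 0.135, np.float64(0.0139)] x 3 -> [ 476.  -223.6  205.2  -90.1]
1 [0.992, 0.097, 0.134, np.float64(0.0137)] x 3 -> [ 464.2 -342.6  189.2  -95. ]
1 [0.571, 0.007, 0.076, np.float64(0.0078)] x 2 -> [ 457.4 -410.8  180.   -97.8]
1 [-0.0, -0.0, 0.584, np.float64(-0.0)] x 2 -> [ 457.4 -410.8  110.   -97.8]
1 [-0.0, -0.0, 0.583, -0.0] x 3 -> [ 457.4 -410.8   40.   -97.8]
```

Request:
drive_tool:
  increments:
    - [[1, 0.992, 0.708, 0, 0.0145], [1, 0.992, 0.708, 0, 0.0145], [1, 0.992, 0.708, 0, 0.0145]]
  squeeze: 50

```text
time_s: 0.48
tcp_pos: [0.2702, 0.5359, 0.2376]
eef_rot: [180.0, 0.0, -20.4]
contact_force: [0.3, 0.6, 0.3]
gripper_width: 0.0874
gripper_force: 0.0
```

Request:
drive_tool:
  increments:
    - [[1, 0.992, 0.58, 0, 0.0137], [1, 0.992, 0.58, 0, 0.0137], [1, 0.992, 0.58, 0, 0.0137]]

```text
time_s: 0.85
tcp_pos: [0.3576, 0.4296, 0.2376]
eef_rot: [180.0, 0.0, -25.4]
contact_force: [0.1, 1.0, 0.1]
gripper_width: 0.0877
gripper_force: 0.0
```

Request:
drive_tool:
  increments:
    - [[1, 0.992, 0.471, 0, 0.0131], [1, 0.992, 0.471, 0, 0.0131], [1, 0.992, 0.471, 0, 0.0131]]

```text
time_s: 1.23
tcp_pos: [0.4412, 0.3281, 0.2374]
eef_rot: [180.0, -0.0, -30.2]
contact_force: [-0.9, 0.5, 0.5]
gripper_width: 0.0873
gripper_force: 0.0
```

Request:
drive_tool:
  increments:
    - [[1, 0.004, 0.002, 0, 0]]

```text
time_s: 1.35
tcp_pos: [0.4402, 0.3298, 0.2374]
eef_rot: [180.0, 0.0, -30.0]
contact_force: [0.2, -0.3, 0.7]
gripper_width: 0.0876
gripper_force: 0.0
```

Request:
drive_tool:
  increments:
    - [[1, 0.86, 0.992, 0, 0.0693], [1, 0.86, 0.992, 0, 0.0693], [1, 0.86, 0.992, 0, 0.0693]]

```text
time_s: 1.72
tcp_pos: [0.4695, 0.1743, 0.2376]
eef_rot: [-180.0, 0.0, -55.1]
contact_force: [0.5, 0.4, -0.4]
gripper_width: 0.0877
gripper_force: 0.0
```

Request:
drive_tool:
  increments:
    - [[1, 0.992, 0.444, 0, 0.0574], [1, 0.992, 0.444, 0, 0.0574], [1, 0.992, 0.444, 0, 0.0574]]

```text
time_s: 2.1
tcp_pos: [0.4949, 0.0453, 0.2375]
eef_rot: [180.0, -0.0, -75.8]
contact_force: [-0.3, 0.8, -0.0]
gripper_width: 0.0874
gripper_force: 0.0
```

Request:
drive_tool:
  increments:
    - [[1, 0.231, 0.014, 0, 0.0122], [1, 0.231, 0.014, 0, 0.0122]]

```text
time_s: 2.35
tcp_pos: [0.5003, 0.0203, 0.2374]
eef_rot: [180.0, 0.0, -80.0]
contact_force: [-0.2, 0.4, -0.2]
gripper_width: 0.0875
gripper_force: 0.0
```

Request:
drive_tool:
  increments:
    - [[1, 0.992, 0.278, 0.138, 0.0141], [1, 0.992, 0.278, 0.138, 0.0141], [1, 0.992, 0.278, 0.138, 0.0141]]

```text
time_s: 2.72
tcp_pos: [0.4872, -0.1047, 0.2202]
eef_rot: [179.9, -0.0, -85.1]
contact_force: [-0.3, 0.2, 0.5]
gripper_width: 0.0878
gripper_force: 0.0
```

Request:
drive_tool:
  increments:
    - [[1, 0.992, 0.185, 0.135, 0.0139], [1, 0.992, 0.185, 0.135, 0.0139], [1, 0.992, 0.185, 0.135, 0.0139]]

```text
time_s: 3.1
tcp_pos: [0.476, -0.2249, 0.2039]
eef_rot: [179.9, 0.0, -90.1]
contact_force: [0.4, 0.6, 0.0]
gripper_width: 0.0875
gripper_force: 0.0
```

Request:
drive_tool:
  increments:
    - [[1, 0.992, 0.097, 0.134, 0.0137], [1, 0.992, 0.097, 0.134, 0.0137], [1, 0.992, 0.097, 0.134, 0.0137]]

```text
time_s: 3.48
tcp_pos: [0.4648, -0.3437, 0.1876]
eef_rot: [179.9, 0.0, -95.0]
contact_force: [0.4, 0.2, -0.0]
gripper_width: 0.0872
gripper_force: 0.0
```

Request:
drive_tool:
  increments:
    - [[1, 0.571, 0.007, 0.076, 0.0078], [1, 0.571, 0.007, 0.076, 0.0078], [1, 0.571, 0.007, 0.076, 0.0078]]

```text
time_s: 3.85
tcp_pos: [0.4585, -0.4097, 0.1794]
eef_rot: [180.0, 0.0, -97.7]
contact_force: [-0.9, 0.6, -0.2]
gripper_width: 0.0875
gripper_force: 0.0
```

Request:
drive_tool:
  increments:
    - [[1, 0, 0, 0.584, 0], [1, 0, 0, 0.584, 0]]

```text
time_s: 4.1
tcp_pos: [0.4559, -0.4078, 0.1065]
eef_rot: [179.6, 0.2, -97.7]
contact_force: [-0.7, -0.1, 1.4]
gripper_width: 0.0874
gripper_force: 0.0
```

Request:
drive_tool:
  increments:
    - [[1, 0, 0, 0.25, 0], [1, 0, 0, 0.5, 0], [1, 0, 0, 0.583, 0], [1, 0, 0, 0.583, 0]]

```text
time_s: 4.6
tcp_pos: [0.4581, -0.4109, 0.0405]
eef_rot: [-180.0, -0.0, -97.7]
contact_force: [-0.9, -0.4, -0.2]
gripper_width: 0.0875
gripper_force: 0.0
```

Request:
drive_tool:
  increments:
    - [[-0.2, 0, 0, 0, 0], [-0.2, 0, 0, 0, 0], [-0.2, 0, 0, 0, 0], [-0.2, 0, 0, 0, 0], [-0.2, 0, 0, 0, 0]]
  squeeze: 55

```text
time_s: 5.22
tcp_pos: [0.4573, -0.4112, 0.0397]
eef_rot: [180.0, -0.0, -97.8]
contact_force: [-0.1, -0.9, -0.3]
gripper_width: 0.0446
gripper_force: 55.0
```

Run:
```python
from plan import *
Y=-58;T=-84.6
w=lambda d,h,y=Y:binw(-(d+22.5),y)+[102+h,T]
p=load()
plan([[p[0],p[1],75,p[3]]],-1,v=30)
plan([w(207.5,-12,-218)],-1,v=40)
plan([w(207.5,-12)],-1,v=40)
print("lift");plan([w(207.5,50),w(170,110),w(110,140),w(50,140),w(15,100)],-1,v=25)
print("lower");plan([w(15,53)],-1,v=20)
```

```text
-1 [-0.0, 0.0, -0.292, -0.0] x 2 -> [ 457.4 -410.8   75.   -97.8]
-1 [-0.399, 0.102, -0.125, -0.0367] x 2 -> [ 451.7 -361.7   90.   -84.6]
-1 [-0.992, -0.0, 0.0, np.float64(0.0)] x 3 -> [ 440.5 -243.2   90.   -84.6]
-1 [-0.342, -0.0, 0.0, np.float64(0.0)] x 2 -> [ 436.7 -202.3   90.   -84.6]
lift
-1 [0.0, -0.0, -0.516, 0.0] x 3 -> [ 436.7 -202.3  152.   -84.6]
-1 [0.0, -0.313, -0.5, 0.0] x 3 -> [ 474.1 -198.8  212.   -84.6]
-1 [0.001, -0.5, -0.25, 0.0] x 3 -> [ 533.8 -193.3  242.   -84.6]
-1 [-0.0, -0.5, -0.0, 0.0] x 3 -> [ 593.5 -187.6  242.   -84.6]
-1 [-0.0, -0.291, 0.333, 0.0] x 3 -> [ 628.3 -184.3  202.   -84.6]
lower
-1 [-0.0, -0.0, 0.392, 0.0] x 3 -> [ 628.3 -184.3  155.   -84.6]
```

Request:
drive_tool:
  increments:
    - [[-0.2, 0, 0, -0.15, 0], [-0.2, 0, 0, -0.292, 0], [-0.2, 0, 0, -0.292, 0]]

```text
time_s: 5.6
tcp_pos: [0.4586, -0.4118, 0.0767]
eef_rot: [-179.8, -0.1, -97.8]
contact_force: [0.2, -0.1, -6.9]
gripper_width: 0.0449
gripper_force: 55.0
```

Request:
drive_tool:
  increments:
    - [[-0.2, -0.2, 0.05, -0.06, -0.018], [-0.2, -0.399, 0.102, -0.125, -0.0367], [-0.2, -0.399, 0.102, -0.125, -0.0367], [-0.2, -0.399, 0.102, -0.125, -0.0367]]

```text
time_s: 6.1
tcp_pos: [0.4519, -0.3621, 0.0896]
eef_rot: [-180.0, -0.0, -84.6]
contact_force: [-0.3, 0.0, -7.5]
gripper_width: 0.0449
gripper_force: 55.0
```

Request:
drive_tool:
  increments:
    - [[-0.2, -0.33, 0, 0, 0], [-0.2, -0.66, 0, 0, 0], [-0.2, -0.992, 0, 0, 0]]

```text
time_s: 6.48
tcp_pos: [0.4404, -0.2431, 0.0892]
eef_rot: [180.0, 0.0, -84.7]
contact_force: [0.6, 0.3, -7.0]
gripper_width: 0.0447
gripper_force: 55.0
```

Request:
drive_tool:
  increments:
    - [[-0.2, -0.17, 0, 0, 0], [-0.2, -0.342, 0, 0, 0], [-0.2, -0.342, 0, 0, 0]]

```text
time_s: 6.85
tcp_pos: [0.4367, -0.2022, 0.0896]
eef_rot: [180.0, 0.0, -84.6]
contact_force: [-0.8, -0.3, -7.8]
gripper_width: 0.0446
gripper_force: 55.0
```

Run:
```python
from h import *
a=capture("side");b=capture("top")
cv2.imwrite("pics/s1.png",np.hstack([cv2.resize(a[150:350,220:420],(400,400)),cv2.resize(b[110:260,250:400],(400,400))])[:,:,::-1])
```

```text
(no output)
```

View pics/s1.png

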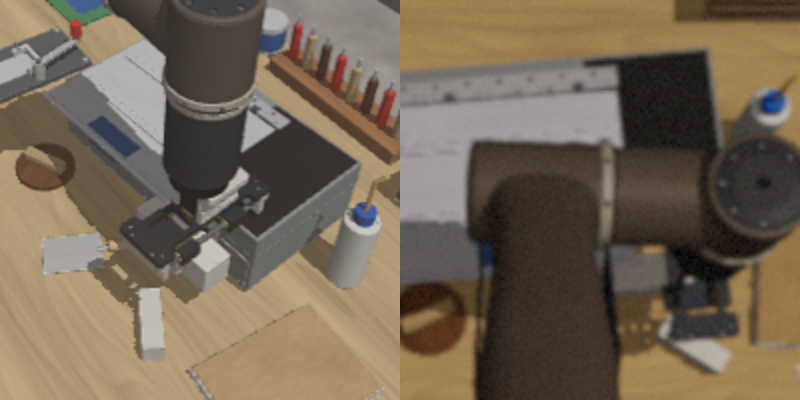

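The picture shows the weight held in front of the chest, its left end just under the flap's front right corner; everything else is undisturbed. The wrist tube passes close to the flap's edge, so I'll shift 5 mm right while lifting.

Request:
drive_tool:
  increments:
    - [[-0.2, 0.042, 0, -0.1, 0], [-0.2, 0.042, 0, -0.23, 0], [-0.2, 0.042, 0, -0.37, 0], [-0.2, 0.042, 0, -0.516, 0]]

```text
time_s: 7.45
tcp_pos: [0.4372, -0.2087, 0.1526]
eef_rot: [-180.0, -0.0, -84.7]
contact_force: [0.4, -0.1, -8.2]
gripper_width: 0.0446
gripper_force: 55.0
```

Request:
drive_tool:
  increments:
    - [[-0.2, 0, -0.08, -0.15, 0], [-0.2, 0, -0.16, -0.28, 0], [-0.2, 0, -0.23, -0.4, 0], [-0.2, 0, -0.313, -0.5, 0]]

```text
time_s: 7.95
tcp_pos: [0.4747, -0.2046, 0.2124]
eef_rot: [180.0, 0.0, -84.6]
contact_force: [-1.1, -1.2, -7.5]
gripper_width: 0.0446
gripper_force: 55.0
```

Request:
drive_tool:
  increments:
    - [[-0.2, 0, -0.12, -0.07, 0], [-0.2, 0, -0.25, -0.14, 0], [-0.2, 0, -0.37, -0.2, 0], [-0.2, 0, -0.5, -0.25, 0]]

```text
time_s: 8.45
tcp_pos: [0.5349, -0.1986, 0.2418]
eef_rot: [180.0, 0.0, -84.6]
contact_force: [-0.6, -0.5, -8.0]
gripper_width: 0.0445
gripper_force: 55.0
```

Run:
```python
from h import *
a=capture("side");b=capture("top")
cv2.imwrite("pics/s2.png",np.hstack([cv2.resize(a[120:320,220:420],(400,400)),cv2.resize(b[80:230,250:400],(400,400))])[:,:,::-1])
```

```text
(no output)
```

View pics/s2.png

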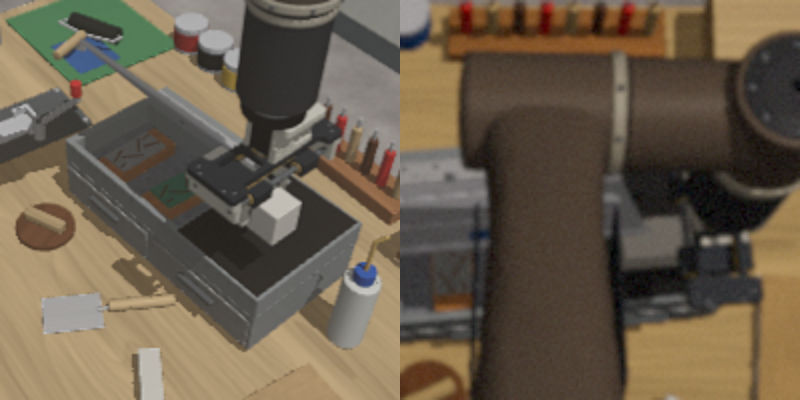

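The flap is riding up on the weight, seen edge-on at about 50°. The well is visible, with the green block on the right and the grey one on the left. I'll carry on toward the hinge.

Request:
drive_tool:
  increments:
    - [[-0.2, 0, -0.12, 0, 0], [-0.2, 0, -0.25, 0, 0], [-0.2, 0, -0.37, 0, 0], [-0.2, 0, -0.5, 0, 0]]

```text
time_s: 9.05
tcp_pos: [0.595, -0.1928, 0.2414]
eef_rot: [180.0, 0.0, -84.6]
contact_force: [-1.0, -0.0, -7.5]
gripper_width: 0.0447
gripper_force: 55.0
```

Request:
drive_tool:
  increments:
    - [[-0.2, 0, -0.08, 0.06, 0], [-0.2, 0, -0.16, 0.13, 0], [-0.2, 0, -0.23, 0.23, 0], [-0.2, 0, -0.291, 0.333, 0]]

```text
time_s: 9.55
tcp_pos: [0.629, -0.1895, 0.2004]
eef_rot: [180.0, 0.0, -84.6]
contact_force: [-1.8, 0.2, -6.4]
gripper_width: 0.045
gripper_force: 55.0
```

Request:
drive_tool:
  increments:
    - [[-0.2, 0, 0, 0.13, 0], [-0.2, 0, 0, 0.26, 0], [-0.2, 0, 0, 0.35, 0], [-0.2, 0, 0, 0.392, 0], [-0.2, 0, 0, 0.392, 0]]

```text
time_s: 10.18
tcp_pos: [0.6284, -0.1896, 0.154]
eef_rot: [179.9, 0.0, -84.6]
contact_force: [-1.0, 0.2, -9.1]
gripper_width: 0.0448
gripper_force: 55.0
```

Run:
```python
from h import *
a=capture("side");b=capture("top")
cv2.imwrite("pics/s3.png",np.hstack([cv2.resize(a[120:320,220:420],(400,400)),cv2.resize(b[80:230,250:400],(400,400))])[:,:,::-1])
s=r.get_state();print(s["tcp_pos"],s["contact_force"],s["moment"])
```

```text
[ 0.6289202  -0.18963832  0.15473913] [-1.76750261 -0.21407418 -8.66133136] [-0.30598028  0.59158697  0.13189023]
```

View pics/s3.png

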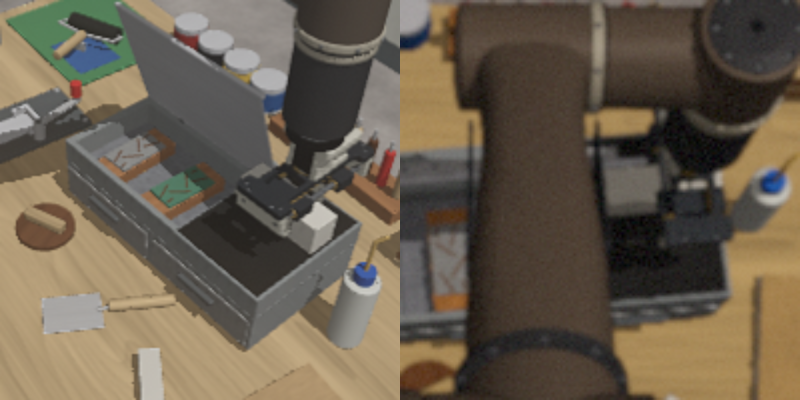

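The flap stands up steeply and the weight is just above the mat at the deck's rear; the green block at crop (180,185) is exposed. I'll lower to contact.

Request:
drive_tool:
  increments:
    - [[-0.2, 0, 0, 0.013, 0], [-0.2, 0, 0, 0.025, 0], [-0.2, 0, 0, 0.025, 0]]

```text
time_s: 10.65
tcp_pos: [0.6288, -0.1896, 0.1517]
eef_rot: [-180.0, -0.0, -84.6]
contact_force: [-2.8, -0.3, -6.6]
gripper_width: 0.0451
gripper_force: 55.0
```

Request:
drive_tool:
  increments:
    - [[-0.2, 0, 0, 0.008, 0], [-0.2, 0, 0, 0.012, 0], [-0.2, 0, 0, 0.012, 0]]

```text
time_s: 11.02
tcp_pos: [0.6289, -0.1897, 0.1517]
eef_rot: [-180.0, -0.0, -84.6]
contact_force: [-5.6, 1.8, 1.9]
gripper_width: 0.0446
gripper_force: 55.0
```

Request:
drive_tool:
  increments:
    - [[0.5, 0, 0, 0, 0], [0.5, 0, 0, 0, 0], [0.5, 0, 0, 0, 0]]

```text
time_s: 11.4
tcp_pos: [0.6296, -0.1897, 0.1507]
eef_rot: [-179.9, -0.0, -84.6]
contact_force: [0.8, 0.2, -0.0]
gripper_width: 0.0643
gripper_force: 0.0
```

Request:
drive_tool:
  increments:
    - [[0.5, 0, 0, -0.25, 0], [0.5, 0, 0, -0.5, 0], [0.5, 0, 0, -0.9, 0], [0.5, 0, 0, -0.9, 0]]

```text
time_s: 11.9
tcp_pos: [0.6312, -0.1902, 0.2632]
eef_rot: [-179.5, -0.1, -84.6]
contact_force: [-0.1, -0.3, -1.3]
gripper_width: 0.0657
gripper_force: 0.0
```

Request:
drive_tool:
  increments:
    - [[0.5, 0, 0.99, 0, 0], [0.5, 0, 0.99, 0, 0], [0.5, 0, 0.99, 0, 0]]

```text
time_s: 12.28
tcp_pos: [0.5074, -0.2011, 0.2586]
eef_rot: [-179.9, 0.0, -84.7]
contact_force: [1.3, -0.7, 1.0]
gripper_width: 0.0656
gripper_force: 0.0
```

Request:
drive_tool:
  increments:
    - [[0.5, 0.9, 0, 0, 0], [0.5, 0.9, 0, 0, 0], [0.5, 0.9, 0, 0, 0]]

```text
time_s: 12.65
tcp_pos: [0.5211, -0.3109, 0.2569]
eef_rot: [179.9, -0.0, -84.8]
contact_force: [0.2, 0.2, -1.1]
gripper_width: 0.0655
gripper_force: 0.0
```

Run:
```python
from h import *
a=capture("side");b=capture("top")
cv2.imwrite("pics/side4.png",a[:,:,::-1]);cv2.imwrite("pics/top4.png",b[:,:,::-1])
cv2.imwrite("pics/s4.png",np.hstack([cv2.resize(a[120:320,220:420],(400,400)),cv2.resize(b[80:230,250:400],(400,400))])[:,:,::-1])
s=r.get_state();print(s["tcp_pos"],s["eef_rot"],s["time_s"])
```

```text
[ 0.52086308 -0.30865997  0.25723528] [ 1.79954916e+02  2.47905007e-02 -8.46701211e+01] 12.75
```

View pics/s4.png

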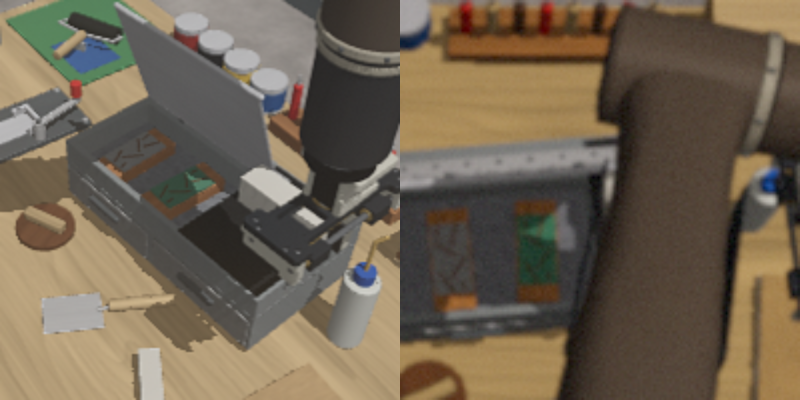

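The weight stands on the mat, clear of the gripper, with the flap resting on it at about 70°. The green block appears in the top view at about u 293–312, v 155–193.

```bash
cat > m3.py <<'E'
exec(open("m.py").read().split('rect("weight"')[0].replace("top0","top4"))
G=B[:,:,1]-B[:,:,2]
rect("green",(G>12)&(B[:,:,1]-B[:,:,0]>5),(288,150,318,197),.116)
br=(B[:,:,2]-B[:,:,0]>25)
rect("mount ends",br|((G>12)),(288,150,316,197),.113)
# flap lip right corner / weight in the side view: check tcp cmd
import json
p=json.load(open("cmd.json"));print(p)
E
python3 m3.py
```

```text
green c [559.0861 -22.2051] wh [86.363  47.1655] edges 47.165462 -87.8502 86.36303
[[515.0504  -0.2588]
 [516.8196 -47.391 ]
 [603.1219 -44.1514]
 [601.3526   2.9809]]
mount ends c [557.5541 -21.4769] wh [132.1318  52.1703] edges 52.170258 -87.91821 132.13177
[[490.5843   2.191 ]
 [492.4794 -49.9448]
 [624.524  -45.1449]
 [622.6288   6.9909]]
[628.3015190426614, -184.32385848702313, 154.95999999999998, -84.59499999999998]
```

Green block: 132×52 mm, centred at (558, −22) mm with yaw 2.1°, matching the given size. I'll rotate clear of the flap, then go above it and grip 27 mm in front of its centre.

Run:
```python
from plan import *
json.dump([520.7,-308.0,258.6,-84.6],open(ST,"w"))
plan([[500,-300,258,2.1]],.5)
plan([[520,-22.8,258,2.1],[531,-22.8,240,2.1],[531,-22.8,150,2.1]],.5)
plan([[531,-22.8,103,2.1]],.5,v=20)
```

```text
0.5 [-0.05, 0.1, 0.003, -0.1458] x 5 -> [ 508.2 -303.2  258.2  -32.1]
0.5 [-0.072, 0.014, 0.002, -0.095] x 4 -> [ 500.  -300.   258.     2.1]
0.5 [0.108, -0.992, -0.0, np.float64(-0.0)] x 2 -> [ 508.6 -180.6  258.     2.1]
0.5 [0.108, -0.992, -0.0, np.float64(-0.0)] x 2 -> [517.2 -61.1 258.    2.1]
0.5 [0.035, -0.318, -0.0, np.float64(-0.0)] x 1 -> [520.  -22.8 258.    2.1]
0.5 [0.092, 0.003, 0.15, np.float64(-0.0)] x 1 -> [531.1 -22.8 240.    2.1]
0.5 [-0.0, 0.0, 0.75, np.float64(-0.0)] x 2 -> [531.1 -22.8 150.    2.1]
0.5 [-0.0, 0.0, 0.392, -0.0] x 3 -> [531.1 -22.8 103.    2.1]
```

Request:
drive_tool:
  increments:
    - [[0.5, -0.05, 0.1, 0.003, -0.1458], [0.5, -0.05, 0.1, 0.003, -0.1458], [0.5, -0.05, 0.1, 0.003, -0.1458], [0.5, -0.05, 0.1, 0.003, -0.1458], [0.5, -0.05, 0.1, 0.003, -0.1458]]

```text
time_s: 13.38
tcp_pos: [0.5086, -0.3023, 0.2579]
eef_rot: [-180.0, -0.0, -31.7]
contact_force: [1.4, -0.0, -0.3]
gripper_width: 0.0658
gripper_force: 0.0
```

Request:
drive_tool:
  increments:
    - [[0.5, -0.072, 0.014, 0.002, -0.095], [0.5, -0.072, 0.014, 0.002, -0.095], [0.5, -0.072, 0.014, 0.002, -0.095], [0.5, -0.072, 0.014, 0.002, -0.095], [0.5, -0.072, 0.014, 0.002, -0.095]]

```text
time_s: 14.0
tcp_pos: [0.5002, -0.2997, 0.2576]
eef_rot: [180.0, -0.0, 2.0]
contact_force: [-0.2, 0.6, 0.1]
gripper_width: 0.0658
gripper_force: 0.0
```

Request:
drive_tool:
  increments:
    - [[0.5, 0.108, -0.992, 0, 0], [0.5, 0.108, -0.992, 0, 0], [0.5, 0.108, -0.992, 0, 0]]

```text
time_s: 14.38
tcp_pos: [0.509, -0.1777, 0.2579]
eef_rot: [-180.0, -0.1, 2.2]
contact_force: [0.4, 0.3, 0.4]
gripper_width: 0.0658
gripper_force: 0.0
```

Request:
drive_tool:
  increments:
    - [[0.5, 0.108, -0.992, 0, 0], [0.5, 0.108, -0.992, 0, 0], [0.5, 0.108, -0.992, 0, 0]]

```text
time_s: 14.75
tcp_pos: [0.5176, -0.0588, 0.2577]
eef_rot: [-180.0, -0.0, 2.2]
contact_force: [-0.2, -0.5, -0.3]
gripper_width: 0.0659
gripper_force: 0.0
```

Request:
drive_tool:
  increments:
    - [[0.5, 0.035, -0.318, 0, 0], [0.5, 0.035, -0.318, 0, 0]]

```text
time_s: 15.0
tcp_pos: [0.5203, -0.0224, 0.2575]
eef_rot: [180.0, -0.0, 2.1]
contact_force: [0.0, -0.4, 1.3]
gripper_width: 0.0658
gripper_force: 0.0
```

Request:
drive_tool:
  increments:
    - [[0.5, 0.092, 0.003, 0.15, 0], [0.5, 0.092, 0.003, 0.15, 0]]

```text
time_s: 15.25
tcp_pos: [0.5305, -0.0243, 0.2382]
eef_rot: [180.0, 0.2, 2.0]
contact_force: [-0.2, -0.1, -0.0]
gripper_width: 0.0656
gripper_force: 0.0
```

Request:
drive_tool:
  increments:
    - [[0.5, 0, 0, 0.3, 0], [0.5, 0, 0, 0.6, 0], [0.5, 0, 0, 0.75, 0], [0.5, 0, 0, 0.75, 0]]

```text
time_s: 15.75
tcp_pos: [0.5301, -0.0241, 0.1488]
eef_rot: [180.0, 0.1, 2.0]
contact_force: [0.7, -0.8, 0.4]
gripper_width: 0.0658
gripper_force: 0.0
```

Request:
drive_tool:
  increments:
    - [[0.5, 0, 0, 0.12, 0], [0.5, 0, 0, 0.24, 0], [0.5, 0, 0, 0.35, 0], [0.5, 0, 0, 0.392, 0], [0.5, 0, 0, 0.392, 0]]

```text
time_s: 16.38
tcp_pos: [0.5308, -0.0231, 0.102]
eef_rot: [180.0, 0.1, 2.1]
contact_force: [0.2, 0.4, 0.3]
gripper_width: 0.0658
gripper_force: 0.0
```

Request:
drive_tool:
  increments:
    - [[-0.2, 0, 0, 0, 0], [-0.2, 0, 0, 0, 0], [-0.2, 0, 0, 0, 0], [-0.2, 0, 0, 0, 0]]
  squeeze: 25

```text
time_s: 16.88
tcp_pos: [0.5313, -0.023, 0.1028]
eef_rot: [-180.0, -0.0, 2.1]
contact_force: [-1.0, 2.1, 2.9]
gripper_width: 0.0515
gripper_force: 24.9
```

Request:
drive_tool:
  increments:
    - [[-0.2, 0, 0, -0.15, 0], [-0.2, 0, 0, -0.35, 0], [-0.2, -0.1, 0, -0.6, 0], [-0.2, -0.3, 0, -0.9, 0], [-0.2, -0.3, 0, -0.9, 0]]

```text
time_s: 17.5
tcp_pos: [0.4952, -0.0243, 0.2132]
eef_rot: [-179.9, -0.3, 2.1]
contact_force: [0.4, -0.5, -2.2]
gripper_width: 0.0516
gripper_force: 25.0
```

Run:
```python
from plan import *
p=load(); c=math.radians(p[3]); p=[p[0]-36*math.cos(c),p[1]-36*math.sin(c),p[2]+108,p[3]];json.dump(p,open(ST,"w"))
plan([[406.7,361.9,200,-1.3],[406.7,361.9,90,-1.3]],-.2)
```

```text
-0.2 [-0.189, -0.992, 0.028, np.float64(0.0029)] x 3 -> [468.1  94.  207.6   1. ]
-0.2 [-0.208, -0.992, 0.028, np.float64(0.0029)] x 3 -> [441.  212.6 204.2   0. ]
-0.2 [-0.228, -0.992, 0.028, np.float64(0.0029)] x 3 -> [413.6 331.6 200.9  -1. ]
-0.2 [-0.062, -0.251, 0.007, np.float64(0.0007)] x 1 -> [406.7 361.9 200.   -1.3]
-0.2 [-0.0, -0.0, 0.917, np.float64(0.0)] x 2 -> [406.7 361.9  90.   -1.3]
```

Request:
drive_tool:
  increments:
    - [[-0.2, -0.189, -0.992, 0.028, 0.0029], [-0.2, -0.189, -0.992, 0.028, 0.0029], [-0.2, -0.189, -0.992, 0.028, 0.0029]]

```text
time_s: 17.88
tcp_pos: [0.4672, 0.0966, 0.2063]
eef_rot: [-180.0, 0.0, 1.3]
contact_force: [-0.2, 0.5, -1.5]
gripper_width: 0.0516
gripper_force: 25.0
```

Request:
drive_tool:
  increments:
    - [[-0.2, -0.208, -0.992, 0.028, 0.0029], [-0.2, -0.208, -0.992, 0.028, 0.0029], [-0.2, -0.208, -0.992, 0.028, 0.0029]]

```text
time_s: 18.25
tcp_pos: [0.4404, 0.2148, 0.2028]
eef_rot: [180.0, 0.0, 0.2]
contact_force: [-0.5, 0.2, -1.9]
gripper_width: 0.0518
gripper_force: 25.0
```

Request:
drive_tool:
  increments:
    - [[-0.2, -0.228, -0.992, 0.028, 0.0029], [-0.2, -0.228, -0.992, 0.028, 0.0029], [-0.2, -0.228, -0.992, 0.028, 0.0029]]

```text
time_s: 18.62
tcp_pos: [0.4133, 0.3335, 0.1992]
eef_rot: [179.9, 0.0, -0.9]
contact_force: [0.0, -0.5, -1.0]
gripper_width: 0.0518
gripper_force: 25.0
```

Request:
drive_tool:
  increments:
    - [[-0.2, -0.062, -0.251, 0.007, 0.0007], [-0.2, -0.062, -0.251, 0.007, 0.0007]]

```text
time_s: 18.88
tcp_pos: [0.4069, 0.3615, 0.1986]
eef_rot: [179.9, 0.0, -1.3]
contact_force: [-0.1, -0.1, -1.9]
gripper_width: 0.0519
gripper_force: 25.0
```

Request:
drive_tool:
  increments:
    - [[-0.2, 0, 0, 0.3, 0], [-0.2, 0, 0, 0.65, 0], [-0.2, 0, 0, 0.917, 0], [-0.2, 0, 0, 0.917, 0]]

```text
time_s: 19.38
tcp_pos: [0.4061, 0.3584, 0.0871]
eef_rot: [179.7, 0.2, -1.4]
contact_force: [-0.1, -0.9, -1.7]
gripper_width: 0.0515
gripper_force: 25.0
```

Run:
```python
from h import *
a=capture("side");b=capture("top")
cv2.imwrite("pics/side5.png",a[:,:,::-1]);cv2.imwrite("pics/top5.png",b[:,:,::-1])
cv2.imwrite("pics/s5.png",np.hstack([cv2.resize(a[120:240,170:290],(400,400),interpolation=2),cv2.resize(b[140:260,150:270],(400,400),interpolation=2)])[:,:,::-1])
s=r.get_state();print(s["tcp_pos"],s["eef_rot"],s["time_s"])
```

```text
[0.40743482 0.36098009 0.09019339] [ 1.79981426e+02 -1.93318798e-02 -1.32114037e+00] 19.475
```

View pics/s5.png

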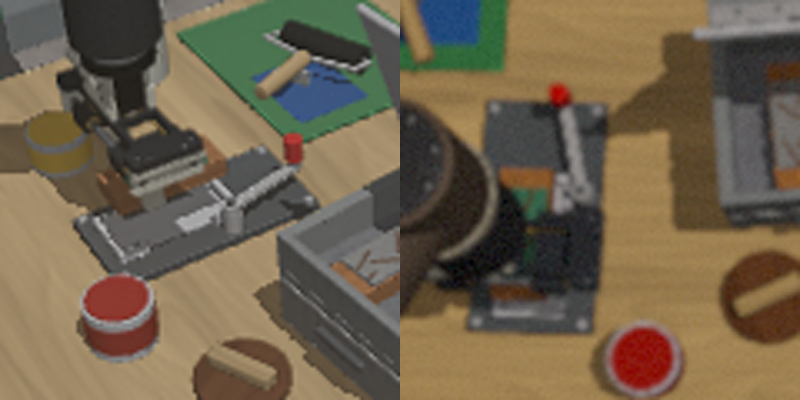

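The block is held level above the pocket: the orange +x end is at top crop (527,172) and the −x end near (517,292). I'll measure both ends at wood-top height (99 mm).

```bash
cat > m4.py <<'E'
exec(open("m.py").read().split('rect("weight"')[0].replace("top0","top5"))
br=(B[:,:,2]-B[:,:,0]>32)&(V>45)
for nm,box in (("+x end",(178,186,199.5,198)),("-x end",(174.5,225,194.5,232))):
    q=poly(br,box); w=pt("top",q,.099)*1000
    print(nm,"px",q.min(0),q.max(0),"x",np.percentile(w[:,0],[2,98]),"y",np.percentile(w[:,1],[2,98]))
rect("green",(B[:,:,1]-B[:,:,2]>12)&(B[:,:,1]-B[:,:,0]>5),(176,188,200,230),.103)
E
python3 m4.py
```

```text
+x end px [179.125 189.625] [195.625 197.375] x [475.5045 501.399 ] y [328.2199 383.1977]
-x end px [176.875 225.375] [191.375 229.375] x [368.0423 381.172 ] y [335.7634 383.3134]
green c [462.1102 350.7846] wh [33.8611 30.7371] edges 30.737076 -1.4182146 33.86114
[[446.3274 334.2396]
 [477.055  333.4789]
 [477.8931 367.3297]
 [447.1654 368.0904]]
```

```bash
cat > m5.py <<'E'
exec(open("m.py").read().split('V=B.max')[0].replace("top0","side0").replace('"top"','"side"'))
V=B.max(2);S=V-B.min(2)
rect("plate side",(S<25)&(V<135),(190,160,268,206),.012)
rect("plate side2",(S<20)&(V<190),(190,160,268,206),.012)
im=cv2.imread("pics/side5.png");B=cv2.resize(im,None,fx=F,fy=F,interpolation=cv2.INTER_CUBIC).astype(int);V=B.max(2)
H=cv2.cvtColor(B.clip(0,255).astype(np.uint8),cv2.COLOR_BGR2HSV).astype(int)
for sat in (110,125,140):
    q=poly((H[:,:,1]>sat)&(V>40)&(H[:,:,0]<25),(199,155,240,184))
    ap=cv2.approxPolyDP((q*10).astype(np.int32),12,True)[:,0]/10
    print(sat,len(q),ap.tolist())
print("expected block top-corner px", proj("side",[[.4989,.3340,.099],[.5001,.3860,.099],[.369,.3369,.099]]),proj("side",[[.4989,.3340,.075]]))
print("top: ",proj("top",[[.4989,.3340,.099],[.5001,.3860,.099]]))
E
python3 m5.py
python3 - <<'E'
import cv2
a=cv2.imread("pics/side5.png")[148:198,190:250];b=cv2.imread("pics/top5.png")[183:233,168:218]
import numpy as np
cv2.imwrite("pics/s6.png",np.hstack([cv2.resize(a,(432,360),interpolation=2),cv2.resize(b,(360,360),interpolation=2)]))
E
```

```text
plate side c [477.8735 352.5813] wh [144.2842 269.4562] edges 269.4562 -1.3009428 144.2842
[[341.5423 283.5167]
 [610.929  277.399 ]
 [614.2048 421.646 ]
 [344.8181 427.7637]]
plate side2 c [476.2515 299.5276] wh [249.367  268.6442] edges 268.6442 -1.3080267 249.36696
[[339.1182 177.9428]
 [607.6924 171.8104]
 [613.3848 421.1124]
 [344.8105 427.2448]]
110 71 [[198.8, 171.6], [199.8, 176.8], [205.3, 183.3], [211.3, 181.6], [205.1, 171.6]]
125 72 [[232.8, 163.3], [231.8, 171.6], [224.1, 174.3], [223.8, 176.1], [236.3, 171.3], [236.6, 167.3]]Traceback (most recent call last):
  File "m5.py", line 8, in <module>
    q=poly((H[:,:,1]>sat)&(V>40)&(H[:,:,0]<25),(199,155,240,184))
  File "<string>", line 8, in poly
ValueError: max() iterable argument is empty
```

View pics/s6.png

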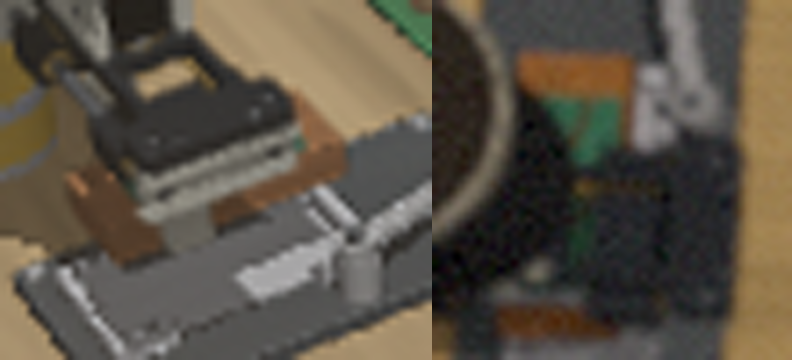

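The crop shows the +x end of the block: side view corners (+x,−y) at (345,145) and (+x,+y) at (300,92), and top view left edge at 518 and top at 53. I'll compare with where the gripper says it is.

Run:
```python
from h import *
np.set_printoptions(precision=1,suppress=True)
f=lambda x,y:(190+x/7.2-.5,148+y/7.2-.5); g=lambda x,y:(168+(x-432)/7.2-.5,183+y/7.2-.5)
print("side +x-y, +x+y, ",pt("side",[f(345,145),f(300,92)],.099)*1000)
print("side bottom +x-y",pt("side",[f(340,178)],.075)*1000)
print("side -x lower bottom",pt("side",[f(125,265)],.075)*1000)
print("top +x+y",pt("top",[g(518,53)],.099)*1000,"side-face bottom +x-y",pt("top",[g(633,55)],.099)*1000,pt("top",[g(628,55)],.099)*1000)
p,e=two(f(300,92),g(518,53));print("two",p*1000,e*1000); p,e=two(f(345,145),g(630,55));print("two -y",p*1000,e*1000)
print("gripper says +x-y [498.9 334.0] +x+y [500.1 386.0], -x-y [369 337]")
```

```text
side +x-y, +x+y,  [[495.2 320.1  99. ]
 [498.1 370.9  99. ]]
side bottom +x-y [[493.6 326.   75. ]]
side -x lower bottom [[373.7 327.2  75. ]]
top +x+y [[500.5 382.8  99. ]] side-face bottom +x-y [[500.2 329.6  99. ]] [[500.2 331.9  99. ]]
two [504.1 385.4  87.2] 1.7985746351249954
two -y [502.4 333.6  87.3] 0.9321970780438056
gripper says +x-y [498.9 334.0] +x+y [500.1 386.0], -x-y [369 337]
```

The side frame was taken while the arm was still settling (TCP 3 mm low and off in y), so I'll re-measure now that it is at rest. I have used my picture views, so from here on I go by numbers only.

```bash
cat > m6.py <<'E'
exec(open("m.py").read().split('im=cv2')[0]); F=4
exec("def poly"+open("m.py").read().split("def poly")[1].split("def rect")[0])
s=r.get_state();print(s["tcp_pos"],s["eef_rot"])
a=capture("side");b=capture("top")
up=lambda i:cv2.resize(i[:,:,::-1],None,fx=F,fy=F,interpolation=cv2.INTER_CUBIC)
A=up(a);B=up(b).astype(int);V=B.max(2)
br=(B[:,:,2]-B[:,:,0]>32)&(V>45)
q=poly(br,(178,186,199.5,198)); tl=q[np.argmin(q[:,0]+q[:,1])]; tr=q[np.argmax(q[:,0]-q[:,1])]
H=cv2.cvtColor(A,cv2.COLOR_BGR2HSV).astype(int)
m=(H[:,:,1]>125)&(H[:,:,2]>40)&(H[:,:,0]<25)
q2=poly(m,(215,155,242,184)); rt=q2[np.argmax(q2[:,0]-.6*q2[:,1])]; bt=q2[np.argmax(q2[:,0]+q2[:,1])]
far=q2[np.argmin(q2[:,1]+.0*q2[:,0])]
print("top tl,tr",tl,tr,"side -y top",rt,"bottom",bt,"far",far)
for n,x,y in(("+y",far,tl),("-y",rt,tr)):
    p,e=two(x,y);print(n,p*1000,e*1000)
print("bottom two",[v*1000 for v in two(bt,tr)])
print("top plane",pt("top",[tl,tr],.099)*1000)
# check of the cameras on the knob (top centre z 82)
i0=cv2.imread("pics/side0.png");T0=cv2.imread("pics/top0.png")
def red(i,box):
    x0,y0,x1,y1=box;c=i[y0:y1,x0:x1].astype(int);k=(c[:,:,2]-c[:,:,1]>60);v,u=np.nonzero(k);return np.array([u.mean()+x0,v.mean()+y0]),v.min()+y0
print("knob",red(i0,(250,155,266,172)),red(T0,(190,160,206,175)))
p,e=two(red(i0,(250,155,266,172))[0],red(T0,(190,160,206,175))[0]);print(p*1000,e*1000)
E
python3 m6.py
```

```text
[0.4074 0.361  0.0902] [179.9814  -0.0193  -1.3211]
top tl,tr [179.375 189.625] [194.625 190.625] side -y top [232.625 168.375] bottom [232.875 171.625] far [231.625 168.375]
+y [512.8546 399.1408  37.7696] 5.463013542599417
-y [492.9197 336.6476  88.9502] 16.293156228906867
bottom two [array([495.9712, 340.9705,  70.2752]), np.float64(18.823441024909105)]
top plane [[501.3158 383.0513  99.    ]
 [498.5007 332.119   99.    ]]
knob (array([257.5789, 163.6316]), np.int64(160)) (array([197.2059, 167.7353]), np.int64(165))
[586.993  334.1817  67.7993] 0.5936080673339771
```

Request:
drive_tool:
  increments:
    - [[-0.2, 0, 0, 0.15, 0], [-0.2, 0, 0, 0.3, 0], [-0.2, 0, 0, 0.375, 0], [-0.2, 0, 0, 0.375, 0], [-0.2, 0, 0, 0.375, 0]]

```text
time_s: 20.2
tcp_pos: [0.407, 0.3622, 0.0454]
eef_rot: [-179.9, -0.0, -1.3]
contact_force: [-0.5, -1.1, -2.8]
gripper_width: 0.0516
gripper_force: 25.0
```

Request:
drive_tool:
  increments:
    - [[-0.2, 0, 0, 0.02, 0], [-0.2, 0, 0, 0.033, 0], [-0.2, 0, 0, 0.033, 0]]

```text
time_s: 20.58
tcp_pos: [0.4067, 0.3617, 0.0405]
eef_rot: [-180.0, -0.0, -1.3]
contact_force: [-0.8, 0.6, -1.0]
gripper_width: 0.0519
gripper_force: 25.0
```

Request:
drive_tool:
  increments:
    - [[-0.2, 0, 0, 0.013, 0], [-0.2, 0, 0, 0.025, 0], [-0.2, 0, 0, 0.025, 0]]

```text
time_s: 20.95
tcp_pos: [0.4067, 0.3617, 0.0374]
eef_rot: [-180.0, -0.0, -1.3]
contact_force: [-0.3, 1.0, -2.2]
gripper_width: 0.0517
gripper_force: 24.9
```

Request:
drive_tool:
  increments:
    - [[-0.2, 0, 0, 0.013, 0], [-0.2, 0, 0, 0.025, 0], [-0.2, 0, 0, 0.025, 0]]

```text
time_s: 21.32
tcp_pos: [0.4067, 0.3617, 0.0344]
eef_rot: [-180.0, -0.0, -1.3]
contact_force: [0.6, 1.6, -2.9]
gripper_width: 0.0517
gripper_force: 24.9
```

Request:
drive_tool:
  increments:
    - [[-0.2, 0, 0, 0.013, 0], [-0.2, 0, 0, 0.025, 0], [-0.2, 0, 0, 0.025, 0]]

```text
time_s: 21.7
tcp_pos: [0.4067, 0.3618, 0.0315]
eef_rot: [-180.0, -0.0, -1.3]
contact_force: [0.4, 1.4, -1.9]
gripper_width: 0.0519
gripper_force: 24.9
```

Request:
drive_tool:
  increments:
    - [[-0.2, 0, 0, 0.013, 0], [-0.2, 0, 0, 0.025, 0], [-0.2, 0, 0, 0.025, 0]]

```text
time_s: 22.08
tcp_pos: [0.4067, 0.3617, 0.0284]
eef_rot: [-180.0, -0.0, -1.3]
contact_force: [-0.1, 2.2, -2.0]
gripper_width: 0.0514
gripper_force: 24.9
```

Request:
drive_tool:
  increments:
    - [[-0.2, 0, 0, 0.009, 0], [-0.2, 0, 0, 0.017, 0], [-0.2, 0, 0, 0.017, 0]]

```text
time_s: 22.45
tcp_pos: [0.4067, 0.3617, 0.0268]
eef_rot: [-180.0, -0.0, -1.3]
contact_force: [-1.0, 1.3, 5.2]
gripper_width: 0.0515
gripper_force: 24.9
```

The block met the floor at the nominal height (26.8 mm), so it is right down. I'll release, rise and check.

Request:
drive_tool:
  increments:
    - [[0.4, 0, 0, 0, 0], [0.4, 0, 0, 0, 0], [0.4, 0, 0, 0, 0]]

```text
time_s: 22.82
tcp_pos: [0.4064, 0.3611, 0.0262]
eef_rot: [179.9, 0.0, -1.3]
contact_force: [0.9, -0.4, -0.3]
gripper_width: 0.0611
gripper_force: 0.0
```

Request:
drive_tool:
  increments:
    - [[0.4, 0, 0, -0.2, 0], [0.4, 0, 0, -0.5, 0], [0.4, 0, 0, -0.95, 0], [0.4, 0, 0, -0.95, 0]]

```text
time_s: 23.32
tcp_pos: [0.4082, 0.3636, 0.1448]
eef_rot: [-179.6, -0.2, -1.3]
contact_force: [-0.2, 0.3, 0.0]
gripper_width: 0.0613
gripper_force: 0.0
```

Run:
```python
from plan import *
json.dump([406.7,361.9,141.0,-1.3],open(ST,"w"))
plan([[584.5,332,140,50]],.4)
plan([[584.5,332,64,50]],.4,v=30)
P=np.array([488.4,309.9])
print("arc")
for a in (12.6,28,43,58,74,88.7,91):
    t=math.radians(a-1.3)
    k=P+98*np.array([math.cos(t),math.sin(t)])
    if a>12.6: plan([[k[0],k[1],64,50]],-.6,v=15)
```

```text
0.4 [0.992, 0.144, 0.006, np.float64(-0.095)] x 4 -> [525.3 341.9 140.3  32.9]
0.4 [0.369, 0.337, 0.002, np.float64(-0.0475)] x 2 -> [584.5 332.  140.   50. ]
0.4 [0.0, 0.0, 0.634, -0.0] x 3 -> [584.5 332.   64.   50. ]
arc
-0.6 [0.094, -0.172, -0.0, -0.0] x 2 -> [575.9 353.9  64.   50. ]
-0.6 [0.058, -0.205, -0.0, -0.0] x 2 -> [561.5 375.1  64.   50. ]
-0.6 [0.003, -0.213, -0.0, -0.0] x 2 -> [542.2 391.8  64.   50. ]
-0.6 [-0.057, -0.22, -0.0, -0.0] x 2 -> [517.6 403.5  64.   50. ]
-0.6 [-0.105, -0.181, -0.0, -0.0] x 2 -> [492.8 407.8  64.   50. ]
-0.6 [-0.02, -0.025, -0.0, -0.0] x 1 -> [489.  407.9  64.   50. ]
```

Request:
drive_tool:
  increments:
    - [[0.4, 0.992, 0.144, 0.006, -0.095], [0.4, 0.992, 0.144, 0.006, -0.095], [0.4, 0.992, 0.144, 0.006, -0.095], [0.4, 0.992, 0.144, 0.006, -0.095]]

```text
time_s: 23.82
tcp_pos: [0.5257, 0.3405, 0.1381]
eef_rot: [180.0, 0.1, 33.0]
contact_force: [-0.2, 0.5, -0.6]
gripper_width: 0.0613
gripper_force: 0.0
```

Request:
drive_tool:
  increments:
    - [[0.4, 0.369, 0.337, 0.002, -0.0475], [0.4, 0.369, 0.337, 0.002, -0.0475], [0.4, 0.369, 0.337, 0.002, -0.0475]]

```text
time_s: 24.2
tcp_pos: [0.5842, 0.3309, 0.138]
eef_rot: [-180.0, 0.1, 49.9]
contact_force: [-0.3, -0.1, 0.2]
gripper_width: 0.0614
gripper_force: 0.0
```

```bash
cat > m7.py <<'E'
src=open("m.py").read().split('rect("weight"')[0]
from h import *
import sys
n=sys.argv[1]
for c in("top","side"): cv2.imwrite(f"pics/{c}{n}.png",capture(c)[:,:,::-1])
for cam,boxes in(("top",(172,186,204,242)),("side",(193,165,262,204))):
    exec(src.replace("top0",cam+n).replace('pt("top"','pt("%s"'%cam))
    G=(B[:,:,1]-B[:,:,2]>12)&(B[:,:,1]-B[:,:,0]>5)
    try:
        rect(cam+" green",G,boxes,.040)
        rect(cam+" mount",G|(B[:,:,2]-B[:,:,0]>55),boxes,.037)
    except Exception as e: print(cam,e)
E
python3 m7.py 7
```

```text
top green c [434.4763 361.2437] wh [50.9512 87.0406] edges 87.04056 -1.4337971 50.951195
[[390.3322 336.865 ]
 [477.3455 334.6871]
 [478.6204 385.6223]
 [391.6071 387.8003]]
top mount c [433.5715 360.1906] wh [ 54.5798 127.7212] edges 127.72119 -1.4639426 54.579765
[[369.0345 334.5411]
 [496.714  331.2781]
 [498.1084 385.8401]
 [370.4289 389.1031]]
side green c [435.5232 359.5649] wh [52.3225 89.0912] edges 89.091194 -1.0085286 52.3225
[[390.524  334.1917]
 [479.6014 332.6236]
 [480.5224 384.938 ]
 [391.445  386.5061]]
side mount c [418.5732 410.4103] wh [138.4851 198.4309] edges 198.43092 -74.08369 138.48506
[[324.7771 486.8336]
 [379.1934 296.0098]
 [512.3694 333.987 ]
 [457.9531 524.8107]]
```

The block sits at (434.5, 361) with yaw −1.4° in both views at the right height, so it is seated in the pocket. Now the lever.

Request:
drive_tool:
  increments:
    - [[0.4, 0, 0, 0.25, 0], [0.4, 0, 0, 0.5, 0], [0.4, 0, 0, 0.634, 0], [0.4, 0, 0, 0.634, 0]]

```text
time_s: 24.8
tcp_pos: [0.5836, 0.3315, 0.0625]
eef_rot: [-180.0, 0.1, 50.0]
contact_force: [-0.0, 0.2, 0.6]
gripper_width: 0.0609
gripper_force: 0.0
```

Request:
drive_tool:
  increments:
    - [[-0.6, 0, 0, 0, 0], [-0.6, 0, 0, 0, 0], [-0.6, 0, 0, 0, 0], [-0.6, 0, 0, 0, 0], [-0.6, 0, 0, 0, 0]]
  squeeze: 5

```text
time_s: 25.42
tcp_pos: [0.5844, 0.3317, 0.0636]
eef_rot: [180.0, -0.0, 50.0]
contact_force: [-0.5, -0.2, 1.1]
gripper_width: 0.0222
gripper_force: 5.0
```

Knob held (22 mm). I'll follow the arc.

Request:
drive_tool:
  increments:
    - [[-0.6, 0.047, -0.086, 0, 0], [-0.6, 0.094, -0.172, 0, 0]]

```text
time_s: 25.68
tcp_pos: [0.5764, 0.3546, 0.0638]
eef_rot: [180.0, -0.1, 50.0]
contact_force: [2.9, -0.0, 1.7]
gripper_width: 0.0216
gripper_force: 5.0
```

Request:
drive_tool:
  increments:
    - [[-0.6, 0.03, -0.1, 0, 0], [-0.6, 0.058, -0.205, 0, 0]]

```text
time_s: 25.92
tcp_pos: [0.5608, 0.3757, 0.0635]
eef_rot: [-180.0, 0.0, 50.0]
contact_force: [1.5, -0.5, 1.4]
gripper_width: 0.022
gripper_force: 5.0
```

Request:
drive_tool:
  increments:
    - [[-0.6, 0.003, -0.107, 0, 0], [-0.6, 0.003, -0.213, 0, 0]]

```text
time_s: 26.18
tcp_pos: [0.541, 0.392, 0.0633]
eef_rot: [-180.0, 0.0, 50.0]
contact_force: [1.9, -1.2, 2.0]
gripper_width: 0.0219
gripper_force: 5.0
```

Request:
drive_tool:
  increments:
    - [[-0.6, -0.025, -0.11, 0, 0], [-0.6, -0.057, -0.22, 0, 0]]

```text
time_s: 26.42
tcp_pos: [0.5164, 0.4033, 0.0632]
eef_rot: [-180.0, 0.0, 50.0]
contact_force: [0.8, 1.5, 0.2]
gripper_width: 0.0221
gripper_force: 5.0
```

Request:
drive_tool:
  increments:
    - [[-0.6, -0.05, -0.09, 0, 0], [-0.6, -0.105, -0.181, 0, 0], [-0.6, -0.105, -0.181, 0, 0]]

```text
time_s: 26.8
tcp_pos: [0.4914, 0.4075, 0.0633]
eef_rot: [-180.0, 0.0, 50.0]
contact_force: [-1.0, 1.8, -1.2]
gripper_width: 0.0215
gripper_force: 5.0
```

Request:
drive_tool:
  increments:
    - [[-0.6, -0.02, -0.025, 0, 0], [-0.6, -0.02, -0.025, 0, 0]]

```text
time_s: 27.05
tcp_pos: [0.49, 0.4074, 0.0635]
eef_rot: [179.9, -0.1, 50.0]
contact_force: [6.1, 0.8, -2.2]
gripper_width: 0.0219
gripper_force: 5.0
```

Request:
drive_tool:
  increments:
    - [[-0.6, -0.011, -0.013, 0, 0], [-0.6, -0.011, -0.013, 0, 0]]

```text
time_s: 27.3
tcp_pos: [0.4893, 0.4075, 0.0637]
eef_rot: [179.9, -0.1, 50.0]
contact_force: [11.2, -1.7, -3.6]
gripper_width: 0.0231
gripper_force: 5.0
```

Request:
drive_tool:
  increments:
    - [[0.4, 0, 0, 0, 0], [0.4, 0, 0, 0, 0], [0.4, 0, 0, 0, 0]]

```text
time_s: 27.68
tcp_pos: [0.4867, 0.4074, 0.0634]
eef_rot: [-180.0, 0.0, 50.0]
contact_force: [-0.4, -0.4, 0.5]
gripper_width: 0.0473
gripper_force: 0.0
```

Request:
drive_tool:
  increments:
    - [[0.4, 0, 0, -0.3, 0], [0.4, 0, 0, -0.7, 0], [0.4, 0, 0, -1, 0], [0.4, 0, 0, -1, 0]]

```text
time_s: 28.18
tcp_pos: [0.4879, 0.4091, 0.1872]
eef_rot: [-180.0, -0.4, 50.0]
contact_force: [-0.7, -0.8, 0.4]
gripper_width: 0.0613
gripper_force: 0.0
```

Request:
drive_tool:
  increments:
    - [[0.4, 0.8, -0.99, 0, 0], [0.4, 0.8, -0.99, 0, 0], [0.4, 0.8, -0.99, 0, 0], [0.4, 0.8, -0.99, 0, 0]]

```text
time_s: 28.68
tcp_pos: [0.4561, 0.559, 0.1813]
eef_rot: [180.0, 0.1, 50.1]
contact_force: [-0.7, -1.0, -0.9]
gripper_width: 0.0612
gripper_force: 0.0
```

```bash
python3 m7.py 8
cat > m8.py <<'E'
from h import *
np.set_printoptions(precision=1,suppress=True)
T=cv2.imread("pics/top8.png");Sd=cv2.imread("pics/side8.png")
def red(i,box):
    x0,y0,x1,y1=box;c=i[y0:y1,x0:x1].astype(int);k=(c[:,:,2]-c[:,:,1]>60)&(c[:,:,2]-c[:,:,0]>40);v,u=np.nonzero(k);return np.array([u.mean()+x0,v.mean()+y0]),len(u)
e=proj("top",[[.4906,.4079,.08]])[0];f=proj("side",[[.4906,.4079,.067]])[0];print("expected knob",e,f)
bx=lambda p,d:(int(p[0]-d),int(p[1]-d),int(p[0]+d),int(p[1]+d))
a=red(T,bx(e,11));b=red(Sd,bx(f,9));print(a,b)
print("knob",pt("top",[a[0]],.080)*1000,[x*1000 for x in two(b[0],a[0])])
k=pt("top",[a[0]],.080)[0]*1000-[488.4,309.9,0];print("lever rad",np.radians(90-1.3)-np.arctan2(k[1],k[0]))
# flap and weight unchanged since s4?
o=cv2.imread("pics/side4.png").astype(int)[125:320,270:345];n=Sd.astype(int)[125:320,270:345];print("chest diff mean, frac>40",abs(o-n).mean(),(abs(o-n).max(2)>40).mean())
E
python3 m8.py
```

```text
top green c [434.2539 361.2863] wh [50.7579 86.269 ] edges 86.268936 -1.2236117 50.75785
[[390.5873 336.8343]
 [476.8365 334.9921]
 [477.9205 385.7384]
 [391.6712 387.5806]]
top mount c [424.2592 361.545 ] wh [107.5919  52.1589] edges 52.158894 -88.77182 107.59192
[[369.9166 386.4654]
 [371.0345 334.3185]
 [478.6017 336.6246]
 [477.4838 388.7715]]
side green c [435.4508 359.4446] wh [52.3587 88.9741] edges 88.97412 -0.42963827 52.35871
[[390.7687 333.5996]
 [479.7403 332.9324]
 [480.1329 385.2896]
 [391.1613 385.9568]]
side mount c [426.9745 389.6196] wh [160.0445 183.0714] edges 183.07146 -34.863983 160.04445
[[306.1253 376.2851]
 [456.3375 271.6359]
 [547.8237 402.9542]
 [397.6115 507.6034]]
expected knob [173.1 193.9] [225.3 162.9]
(array([173.2, 194. ]), 41) (array([226. , 162.3]), 39)
knob [[490.3 407.5  80. ]] [array([494. , 410.8,  66.7]), np.float64(1.53995687781858)]
lever rad -0.0029135172090559713
chest diff mean, frac>40 17.89791452991453 0.08314529914529914
```

Run:
```python
import cv2,numpy as np
o=cv2.imread("pics/side4.png").astype(int);n=cv2.imread("pics/side8.png").astype(int)
for nm,(u0,v0,u1,v1) in {"flap+edge":(272,118,335,170),"weight":(338,203,362,225),"blocks":(268,180,332,232)}.items():
    d=abs(o[v0:v1,u0:u1]-n[v0:v1,u0:u1]).max(2); print(nm,d.mean(),(d>40).mean())
from plant import r; s=r.get_state();print(s["contact_force"],s["time_s"])
```

```text
flap+edge 18.48901098901099 0.022588522588522588
weight 18.02462121212121 0.00946969696969697
blocks 23.580228365384617 0.17548076923076922
[ 0.2480623  -0.29484109  0.27837445] 28.775
```

The flap, weight and grey block are unchanged, the block is seated and the lever is shut. I'll hand in.

```bash
python3 -c "
from plant import job
print(job.close_job())"
```

```text
the job is handed in; nothing more can be done
None
```

The job is handed in; no verdict came back. My last measurements showed the flap propped on the weight, the green block seated lino up in the pocket and the lever fully shut; I checked the grey block only by comparing pictures and did not measure the bystanders.

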